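# Lantern off the lit display stand, compartment levered open and switched off

### The job

The lit display stand needs a new battery: lift the white lantern off it by the handle and set it down gently, upright, wholly on the round cork pad. Then slip the blade of the opening knife into the slot under the front edge of the stand's cover, lever the cover up with it and swing it right back, press the red button inside all the way down to switch the stand off, and leave the cover open with the knife lying back on the leather mat. Do not knock the other things on the table about.

Things in the scene. Friction and masses are not known exactly. Their poses are not given: they have to be found in the camera images.
- lantern: White hurricane lantern, 0.45 to 0.7 kg: tank 94 mm across at the foot, glass globe, two side tubes (in its y-z plane, 120 mm over all), hood top at 178 mm, above it a stiff upright wire bail with a wooden grip. Origin: centre of its underside; z up; the bail spans along its y. It starts standing on the stand's cover (top 64 mm above the table).
- lantern_grip (a point): Centre of the lantern's wooden bail grip, a bar 54 mm long along the lantern's y, 14 mm wide (x) and 14 mm high, 228 mm above the lantern's underside; 43 mm of free air between it and the hood below.
- stand: Fixed dark wooden display stand, 180 (x) by 160 (y) by 64 mm high. Origin: centre of its underside, z up, +x to its hinge side; its front (x = -90 mm) looks roughly at the robot. Under the cover a compartment (x -80 to +54, y -64 to +64 mm, floor at z = 12 mm) holds the red button in the middle and a battery pack at the back (x 8 to 52 mm, up to z = 44 mm).
- cover (a joint): Angle of the stand's steel cover, rad: 0 shut, 1.9 open against its stop (leaning back past upright). Plate 146 (x) by 124 (y) by 6 mm, flush with the stand's top, pale frosted disc on it; hinged along y at hinge at the back, so its front edge swings up and back. 0.25 kg; the stiff hinge stays where it is left; lifting the front edge takes about 3 N.
- hinge (a point): Point on the cover's hinge line, in the middle, level with the cover's underside: 54 mm in +x and 58 mm up from the stand's origin. Axes as the stand's; fixed.
- lip (a point): Middle of the lower front edge of the cover, 146 mm from the hinge; moves with the cover. Shut, it overhangs the front face by 2 mm.
- slot (a point): Centre of the mouth of the pry slot in the stand's front face: 48 mm wide (y), 12 mm high, from z = 46 mm up to the cover's underside at z = 58 mm, right through the 10 mm front wall into the compartment. Blade goes in along the stand's +x.
- button_top (a point): Centre of the top of the red push button (28 mm across) in the compartment, 35 mm in front (-x) of the stand's origin; pressed straight down, it springs back; full travel 6 mm at about 4 N.
- button (a joint): Travel of the red button, m: 0 up, 0.006 fully pressed.
- knife: Opening knife, 0.09 kg, 205 mm long, lying along its own x on the leather mat: wooden handle 115 mm long (x -115 to 0), 20 mm wide, 18 mm high; flat stiff steel blade 90 mm long (x 0 to +90), 22 mm wide, 3 mm thick, at mid height of the handle (9 mm above its underside). Origin: underside of the handle's front end; z up. Either broad side of the blade may be up.
- knife_grip (a point): Point in the handle at the knife's balance, 20 mm behind the front end of the handle and 9 mm above its underside.
- knife_tip (a point): Middle of the blade's end, 110 mm in +x from knife_grip.
- pad: Fixed round cork pad, 150 mm across, 6 mm thick; origin: centre of its underside. It lies on one side of the stand, the leather mat on the other.
- mat: Fixed brown leather mat, 250 mm (x) by 150 mm (y) by 4 mm; origin: centre of its underside.
- keg: Bystander: small forged iron keg, 88 mm across, 110 mm high; origin: centre of its underside.
- boot: Bystander: forged iron boot, about 120 by 55 mm, 120 mm high; origin on its underside.
- candlestick: Bystander: iron candlestick with a spiral stem, foot 68 mm across, 130 mm high; origin: centre of its underside.
- horseshoe: Bystander: horseshoe lying flat, about 115 by 135 mm, 10 mm thick; origin: centre of its underside.
- wax_tin: Bystander: brass-coloured tin, 72 mm across, 55 mm high; origin: centre of its underside.
- mug: Bystander: blue mug, 76 mm across, 85 mm high; origin: centre of its underside.
- brush: Bystander: hand brush lying flat; origin on its underside.
Not all that is in view belongs to the job. Of the things that look like the pad, the smaller one is meant. Leave any purple look-alike of the stand alone.

How it is judged:
On the way, in this order (a step that is already met when the one before it is completed fails the run):
1. The lantern is lifted upright clear of the stand (its foot 8 mm or more above the cover) (z of lantern in the frame of stand above 0.072 m and angle between lantern's own z axis and vertical below 0.5 rad and contact force between lantern and stand below 0.05 N), for 0.1 s.
2. The lantern stands upright and at rest, wholly on the cork pad (within 30 mm of its centre), let go (horizontal distance between lantern and pad below 0.03 m and z of lantern in the frame of pad below 0.012 m and angle between lantern's own z axis and vertical below 0.1 rad and linear speed of lantern below 0.03 m/s and contact force between the fingers and lantern below 0.05 N), for 0.2 s.
3. The cover is levered up past 0.3 rad with the knife pushing on it and no finger on the stand (value of joint cover above 0.3 rad and contact force between knife and stand above 0.2 N and contact force between the fingers and stand below 0.1 N), for 0.05 s.
4. The cover is swung right back past upright (beyond 1.65 rad) (value of joint cover above 1.65 rad), for 0.1 s.
5. The red button is pressed down (5 mm or more of its 6 mm) (value of joint button above 0.005 m), for 0.1 s.
At the end, for the whole second after the job is handed in: Lantern upright (0.1 rad) and at rest on the cork pad, centre within 30 mm of the pad's; cover open beyond 1.65 rad; knife lying at rest on the leather mat, its balance point within 120 mm (x) and 72 mm (y) of the mat's centre; red button pressed and sprung back (horizontal distance between lantern and pad below 0.03 m and z of lantern in the frame of pad below 0.012 m and angle between lantern's own z axis and vertical below 0.1 rad and linear speed of each of lantern, knife below 0.02 m/s and value of joint cover above 1.65 rad and x of knife_grip in the frame of mat between -0.12 and 0.12 m and y of knife_grip in the frame of mat between -0.072 and 0.072 m and z of knife_grip in the frame of mat below 0.02 m and value of joint button below 0.002 m); the robot touches nothing.
It fails at once if the lantern is tipped more than 0.6 rad (angle between lantern's own z axis and vertical above 0.6 rad).
It fails at once if the lantern is dropped or flung (faster than 0.5 m/s with no finger on it) (linear speed of lantern above 0.5 m/s and contact force between the fingers and lantern below 0.02 N).
It fails at once if a bystander is pushed more than 30 mm (distance of any of keg, boot, candlestick, horseshoe, wax_tin, mug, brush from where it was at the start of the episode above 0.03 m).
It also fails if it takes over 72 s, if anything falls off the work surface, if the arm or the gripper's body presses on something with over 40 N, if the wrist force passes 120 N, or if a joint passes its speed limit or range.

### The arm

A 6-joint arm with a two-finger parallel gripper is mounted at the origin on the work surface. World frame = base frame: x ahead of the robot, y to its left, z up, the work surface at z = 0. Lengths are in m, angles in rad, forces in N, time in s.
With the tool pointing down it reaches from about 0.35 to 0.975 m from the base axis. Payload 7.1 kg.
Tool frame: the origin (TCP) lies midway between the tips of the shut fingers; the grasp point (between the pads) lies 19 mm behind it; z points along the fingers, x is the direction in which the jaws open and shut, and the axes are right-handed (so a half turn about z gives the same grasp; the last joint's range is limited). The gripper opens to 88 mm and grips with 3 to 60 N. Pads are 20 mm wide; open, the fingers measure 115 mm over their backs; the gripper's body (75 mm by 178 mm) begins 61 mm behind the grasp point.
Start: joints at [-1.219, 0.423, 1.63, -0, 1.089, -0.019], TCP at [0.226, -0.582, 0.196] pointing down, gripper open.
Joint ranges: [-3, 3], [-0.9, 2.11], [0.09, 2.58], [-1.31, 4.45], [0.11, 2.69], [-2.54, 2.54]. Speed limits (rad/s): [2.39, 2.39, 3.01, 3.14, 3.14, 3.14].

### API

Orientations are given as a unit quaternion [w, x, y, z].
In Python, from station import move_pose, movel, movej, command_gripper, wait, inverse_kinematics, read_camera, camera_info, MotionError, job_done, get_time, get_joint_pos, get_qvel, get_effort, get_tcp_pos, get_ee_rot, get_ft_force, get_ft_torque, get_grip_width gives the robot as it stands. Calls block until the motion is done:
- move_pose(position, orientation): joint-space move of the TCP to a pose.
- movel(position, frame=None, v=0.15, until_force=None): straight line of the TCP; frame=None keeps the orientation; v is the mean speed in m/s. With until_force (N) it stops when the force on the tool has changed by that much, and returns True; else False.
- movej(angles): joint-space move.
- command_gripper(opening): opening from 0.0 (shut) to 1.0 (fully open); the grip force is fixed at half the most; returns when the fingers have stopped.
- wait(seconds).
- inverse_kinematics(position, orientation): joint angles nearest the present ones, or None.
- read_camera(name): name is "side" or "top"; returns the picture (420x560x3 uint8, red, green, blue); there is no depth.
- camera_info(name): a dict with "intrinsics" (3x3 intrinsics, pixels), "T" (4x4, takes a point from camera to world coordinates). Camera axes: x right, y up, looking along -z (the intrinsics and any distortion apply to the point x, -y, -z); pixel columns grow to the right and rows downward; lengths in m; the calibration is good to about 2 mm. A picture is of the moment at which its call begins. camera_info takes no time and is no camera call.
A pose or a line that the arm cannot do raises MotionError and nothing moves.
- job_done(): hands the job in, once; it reports no verdict.
Readings, each from a call of its own:
- get_time(): time.
- get_joint_pos(): joint angles.
- get_qvel(): joint speeds.
- get_effort(): joint torques, N m.
- get_tcp_pos(): TCP position.
- get_ee_rot(): TCP orientation.
- get_ft_force(): force on the tool from outside, world axes, zero at the start.
- get_ft_torque(): the same for the moment, N m.
- get_grip_width(): opening from 0.0 (shut) to 1.0 (fully open).
Only numpy, scipy, OpenCV 4.12 (cv2) and the standard library are available. Lean on these libraries where they do the work, as an engineer would, in place of code of your own. Each camera call takes 0.05 s, during which the arm holds its last target. There are 200 camera calls.

## Working session

There is one attempt and no reset: what is moved stays moved. The work goes in short steps, each a Python script; the robot and the scene stay as the last script left them, time stands still between calls to the robot, and variables do not carry over. Pictures are saved under pics/ and viewed, about 8 in all and at most 12, crops included, and the job is handed in when it is done.

```bash
ls; mkdir -p pics
python3 - <<'E'
from station import *
import cv2
for n in("side","top"):
    i=camera_info(n);print(n,i)
    im=read_camera(n)[...,::-1]
    cv2.imwrite(f"pics/{n}0.png",cv2.resize(im,(800,600),interpolation=cv2.INTER_CUBIC))
print(get_time(),get_tcp_pos(),get_ee_rot())
E
```

```text
pics
side {'intrinsics': array([[509.07713523,   0.        , 281.70443581],
       [  0.        , 509.07713523, 211.15945189],
       [  0.        ,   0.        ,   1.        ]]), 'T': array([[-0.99185246,  0.09533406, -0.08449925,  0.32196   ],
       [-0.126849  , -0.67791726,  0.72411154,  1.0198611 ],
       [ 0.011749  ,  0.72893045,  0.68448693,  1.16779121],
       [ 0.        ,  0.        ,  0.        ,  1.        ]])}
top {'intrinsics': array([[471.74819105,   0.        , 284.36731345],
       [  0.        , 471.74819105, 205.18419937],
       [  0.        ,   0.        ,   1.        ]]), 'T': array([[ 0.00595297,  0.98424564, -0.17670621,  0.15749842],
       [-0.99996049,  0.00702573,  0.00544579,  0.02402221],
       [ 0.00660149,  0.17666681,  0.98424858,  1.75597236],
       [ 0.        ,  0.        ,  0.        ,  1.        ]])}
0.1 [ 0.22631657 -0.58201956  0.19559061] [-3.89798381e-04  8.25347380e-01 -5.64624874e-01 -5.48729868e-04]
```

View pics/top0.png

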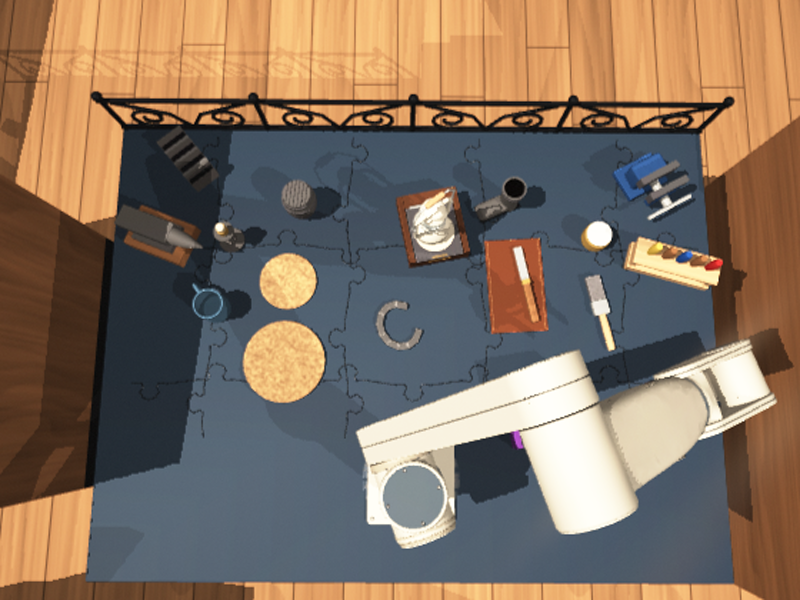

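View pics/side0.png

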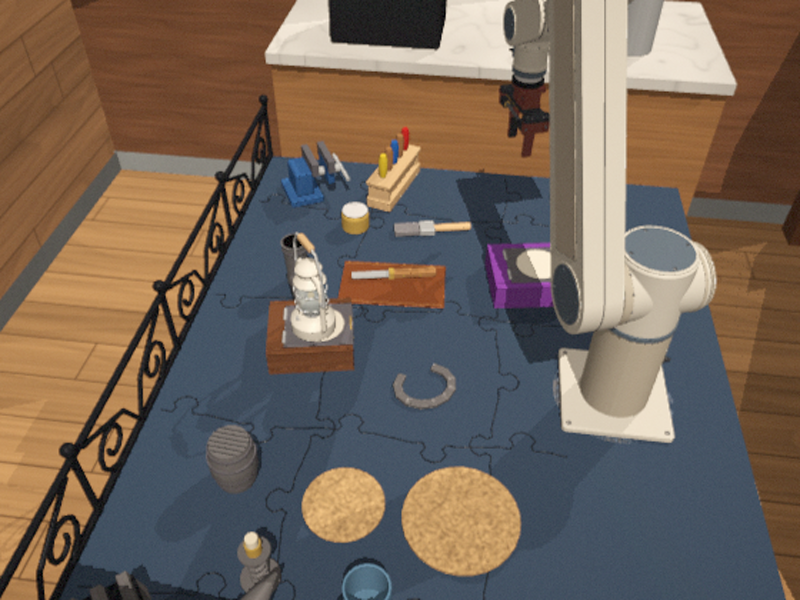

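Both views show the stand, lantern, mat and knife near top-view (435,225)/(515,285). The small pad is at (288,281). Next I'll enlarge crops.

```bash
cat > h.py <<'E'
from station import *
import numpy as np, cv2
def ray(n,u,v):
    i=camera_info(n);K=i["intrinsics"];T=i["T"]
    d=np.array([(u-K[0,2])/K[0,0],-(v-K[1,2])/K[1,1],-1.]);return T[:3,3],T[:3,:3]@d
def at(n,u,v,z):
    o,d=ray(n,u,v);return o+d*(z-o[2])/d[2]
def tri(a,b):   # pixel in side, pixel in top
    (o1,d1),(o2,d2)=ray("side",*a),ray("top",*b)
    s=np.linalg.lstsq(np.c_[d1,-d2],o2-o1,rcond=None)[0]
    p,q=o1+d1*s[0],o2+d2*s[1];return (p+q)/2,np.linalg.norm(p-q)
def proj(n,p):
    i=camera_info(n);q=np.linalg.inv(i["T"])@np.r_[p,1];K=i["intrinsics"]
    return np.array([K[0,0]*q[0]/-q[2]+K[0,2],K[1,1]*-q[1]/-q[2]+K[1,2]])
def crop(n,u0,u1,v0,v1,s,f,im=None):
    if im is None: im=read_camera(n)
    c=cv2.resize(im[v0:v1,u0:u1,::-1],None,fx=s,fy=s,interpolation=cv2.INTER_CUBIC)
    cv2.imwrite("pics/"+f,c)
E
python3 - <<'E'
from h import *
crop("top",270,390,125,240,5,"t1.png");crop("side",180,320,160,265,5.5,"s1.png")
E
```

```text
(no output)
```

View pics/t1.png

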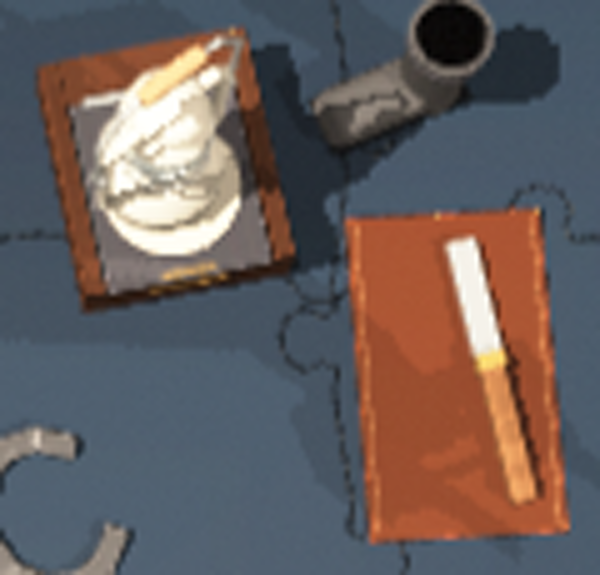

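View pics/s1.png

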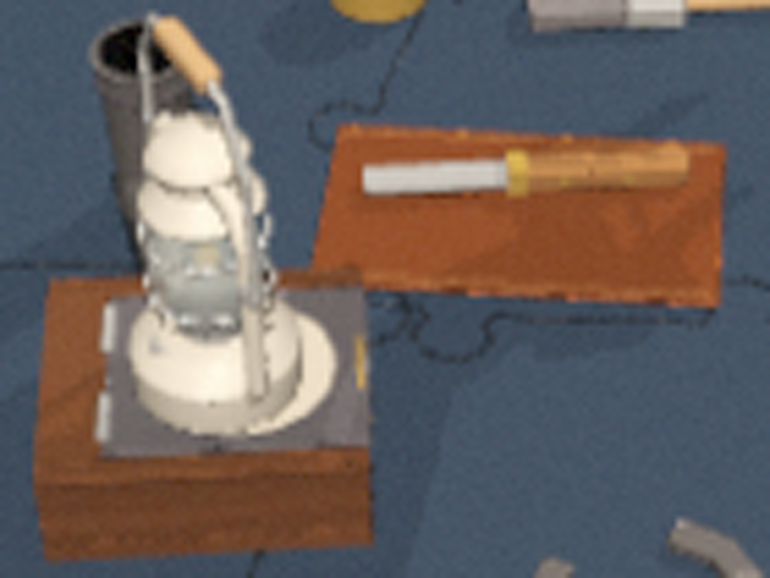

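Run:
```python
from h import *
np.set_printoptions(precision=4,suppress=True)
t=lambda x,y:(270+x/5,125+y/5)
s=lambda x,y:(180+x/5.5,160+y/5.5)
C=dict(BR=((50,282),(243,28)),FR=((362,272),(295,258)),FL=((372,450),(82,298)),BL=((36,487),(38,68)))
for k,(a,b) in C.items(): print(k,at("side",*s(*a),.064),at("top",*t(*b),.064))
print("cover FL",at("top",*t(107,290),.064),"BL",at("top",*t(70,107),.064),at("side",*s(100,458),.064))
print("grip",tri(s(188,53),t(174,75)),"ends",tri(s(163,28),t(204,52)),tri(s(213,80),t(145,100)))
for n,a in dict(tip=(460,240),base=(492,360),end=(525,498)).items(): print(n,at("top",*t(*a),.0145 if n=="tip" else .022))
for n,a in dict(tip=(364,180),base=(518,160),end=(688,148)).items(): print(n,at("side",*s(*a),.0145 if n=="tip" else .022))
print("mat",[at("top",*t(*a),.004)[:2] for a in((347,220),(543,210),(568,530),(372,540))])
k=1.42857
print("pad",at("top",288/k,281/k,.006),at("side",343.5/k,504/k,.006))
for n,a in dict(keg=(298,200),mug=(208,303),hs=(400,325),candle=(229,237)).items(): print(n,at("top",a[0]/k,a[1]/k,.03)[:2])
```

```text
BR [ 0.7477 -0.1066  0.064 ] [ 0.7465 -0.1121  0.064 ]
FR [ 0.5721 -0.1398  0.064 ] [ 0.5695 -0.1492  0.064 ]
FL [ 0.5417 -0.0016  0.064 ] [0.5381 0.0077 0.064 ]
BL [0.714  0.0497 0.064 ] [0.714  0.0415 0.064 ]
cover FL [ 0.5443 -0.0107  0.064 ] BL [0.6839 0.0174 0.064 ] [0.6855 0.0244 0.064 ]
grip (array([ 0.6357, -0.049 ,  0.2895]), np.float64(8.777029735906472e-05)) ends (array([ 0.6526, -0.0686,  0.2881]), np.float64(0.0011672026458849729)) (array([ 0.6189, -0.0302,  0.2892]), np.float64(6.84738614984538e-05))
tip [ 0.5966 -0.28    0.0145]
base [ 0.5022 -0.3006  0.022 ]
end [ 0.398  -0.3224  0.022 ]
tip [ 0.597  -0.275   0.0145]
base [ 0.5032 -0.2989  0.022 ]
end [ 0.3987 -0.3254  0.022 ]
mat [array([ 0.6143, -0.1955]), array([ 0.6234, -0.3461]), array([ 0.3765, -0.3576]), array([ 0.368 , -0.2106])]
pad [0.502  0.3271 0.006 ] [0.5029 0.3329 0.006 ]
keg [0.7175 0.3045]
mug [0.4377 0.5278]
hs [0.3837 0.0301]
candle [0.6144 0.4827]
```

```bash
cat >> h.py <<'E'
from scipy.spatial.transform import Rotation as Ro
def quat(yaw,pitch=0,flip=0):
    """tool down, jaws across the knife heading yaw; pitch>0: knife tip down"""
    k=np.array([np.cos(yaw),np.sin(yaw),0]);l=np.array([-k[1],k[0],0])
    x=-l if flip else l; z=np.array([0,0,-1.]);R=Ro.from_matrix(np.c_[x,np.cross(z,x),z])
    q=(Ro.from_rotvec(l*pitch)*R).as_quat();return [q[3],*q[:3]]
def show(m=""): print(m,round(get_time(),2),np.round(get_tcp_pos(),4),np.round(get_ft_force(),2),round(get_grip_width(),3))
E
python3 - <<'E'
from h import *
q=None
for f in(0,1):
    a=inverse_kinematics([.6357,-.049,.272],quat(np.radians(-48.7),0,f)); b=inverse_kinematics([.5025,.33,.22],quat(np.radians(-48.7),0,f)); print(f,a,b)
    if q is None or (a is not None and abs(a[5])<abs(best)): q,best=quat(np.radians(-48.7),0,f),a[5]
p=np.array([.6357,-.049,.272])
movel([.226,-.582,.40],v=.3)
move_pose(p+[0,0,.10],q); movel(p,v=.15); show("at")
crop("side",160,300,80,265,3.2,"s2.png")
command_gripper(0); show("grip")
movel(p+[0,0,.03],v=.08); show("up")
crop("side",160,300,80,265,3.2,"s3.png")
E
python3 -c "
import cv2,numpy as np;a=cv2.imread('pics/s2.png');b=cv2.imread('pics/s3.png');cv2.imwrite('pics/c1.png',cv2.resize(np.hstack([a,b]),(780,515)))"
```

```text
0 [-9.55935132e-02  3.69438839e-01  1.52909182e+00 -4.44089210e-16
  1.24306199e+00 -8.16414494e-01] [ 5.61286296e-01  3.62453033e-01  1.66374387e+00 -4.44089210e-16
  1.11539575e+00 -1.59534685e-01]
1 [-9.55935132e-02  3.69438839e-01  1.52909182e+00 -4.44089210e-16
  1.24306199e+00  2.32517816e+00] None
at 4.23 [ 0.6363 -0.0492  0.273 ] [-0.23 -0.31 -0.36] 0.998
grip 5.47 [ 0.6358 -0.0488  0.2721] [ 0.81  1.63 -0.07] 0.139
up 5.99 [ 0.6358 -0.0491  0.3026] [0.19 0.13 0.2 ] 0.008
```

View pics/c1.png

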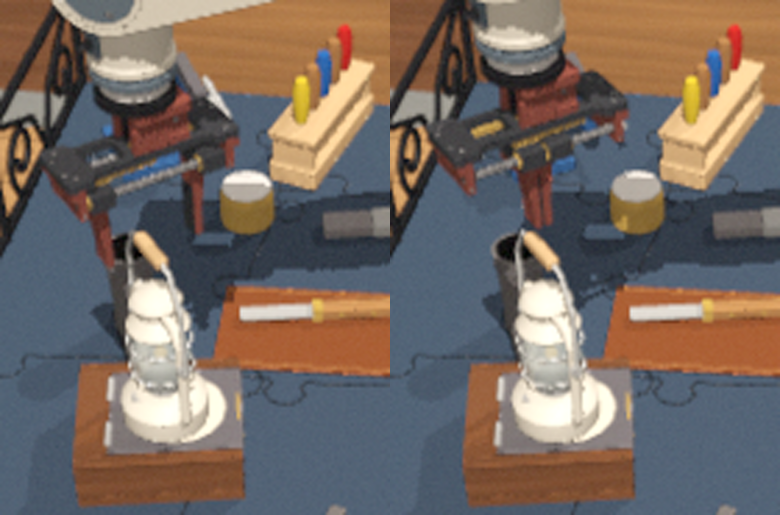

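Left: open fingers straddle the grip (150,248). Right: the shut fingers (540,228) slipped off it, and the lantern stands unmoved. I'll check the projections.

Run:
```python
from h import *
print(proj("side",get_tcp_pos()),"fingertip seen 213.8,161.8", proj("side",[.6357,-.049,.2895]))
crop("top",270,350,125,205,7,"t2.png"); crop("side",185,245,120,220,6,"s4.png")
a=cv2.imread('pics/t2.png');b=cv2.resize(cv2.imread('pics/s4.png'),(336,560));cv2.imwrite('pics/c2.png',cv2.resize(np.hstack([a,b]),(800,500)))
```

```text
[213.88018211 166.04486264] fingertip seen 213.8,161.8 [214.1796735  169.64763434]
```

View pics/c2.png

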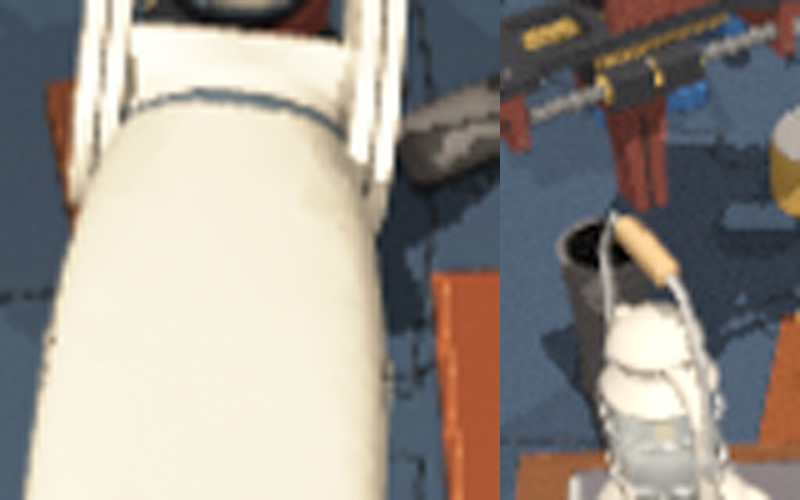

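Fingertips appear at (213.6,161.6), about 4.4 px (about 17 mm) above the prediction. So the tips really sit about 19 mm higher than reported, and I'll grasp with that offset. A command of z=0.254 is safe under either hypothesis.

Run:
```python
from h import *
p=np.array([.6357,-.049,.254])
command_gripper(1); print(movel(p,v=.1,until_force=6)); show("at")
command_gripper(0); show("grip"); print(get_ft_torque())
if get_grip_width()>.12:
    movel(p+[0,0,.012],v=.05); wait(.2); show("up")
    crop("side",160,300,110,265,5.5,"s5.png")
```

```text
False
at 8.15 [ 0.6359 -0.049   0.2541] [ 0.8   0.05 -0.53] 1.007
grip 9.28 [ 0.6359 -0.0487  0.254 ] [ 0.32  1.1  -0.68] 0.161
[ 0.26515916 -0.31852263  0.02128505]
up 9.87 [ 0.6354 -0.049   0.2656] [ 0.61  0.28 -6.48] 0.154
```

View pics/s5.png

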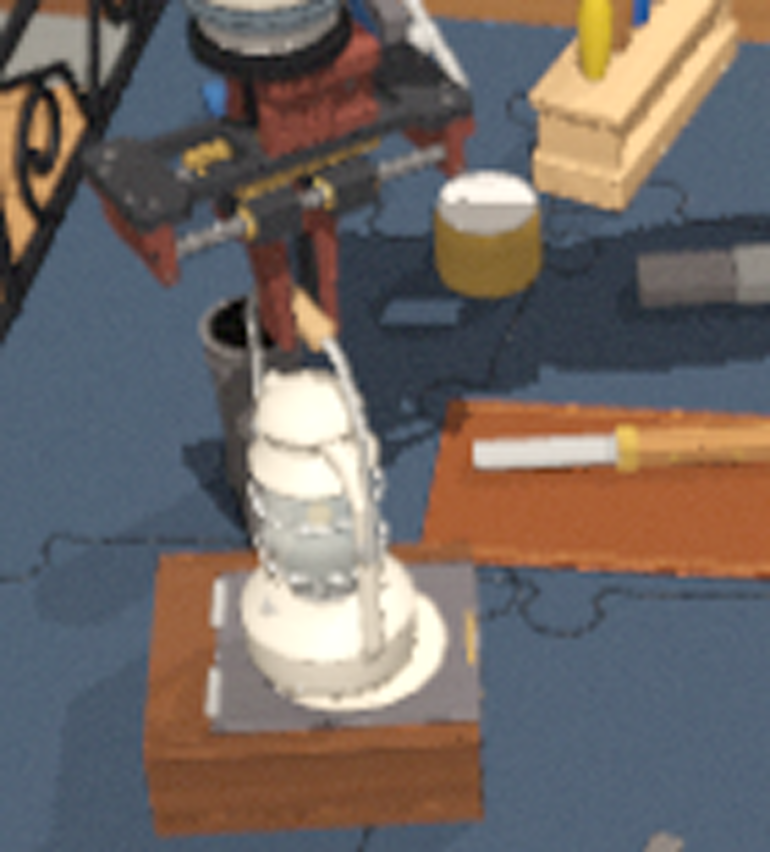

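Lantern held upright, 6.5 N on the wrist. Now carry it to the pad.

Run:
```python
from h import *
p=get_tcp_pos(); movel([p[0],p[1],.31],v=.12)
movel([.5025,.330,.31],v=.2); wait(.2)
movel([.5025,.330,.202],v=.12); show("near")
print(movel([.5025,.330,.190],v=.02,until_force=2.5)); show("down")
crop("side",190,330,200,400,2.9,"s6.png")
command_gripper(1); show("open")
movel([.5025,.330,.34],v=.2); show()
crop("top",160,250,155,245,6,"t6.png"); crop("side",190,330,200,400,2.9,"s7.png")
a=[cv2.imread(f'pics/{x}.png') for x in("s6","s7","t6")]
a=[cv2.resize(i,(int(i.shape[1]*400/i.shape[0]),400)) for i in a[1:]];cv2.imwrite('pics/c3.png',np.hstack(a))
```

```text
near 13.84 [0.5031 0.3304 0.2029] [ 0.68 -0.69 -6.27] 0.152
True
down 14.26 [0.5031 0.3305 0.1958] [1.62 1.43 4.87] 0.161
open 15.52 [0.5014 0.3293 0.1939] [-0.2   0.04  0.3 ] 1.001
 16.4 [0.5019 0.3296 0.3388] [-0.69  0.35 -0.26] 0.999
```

View pics/c3.png

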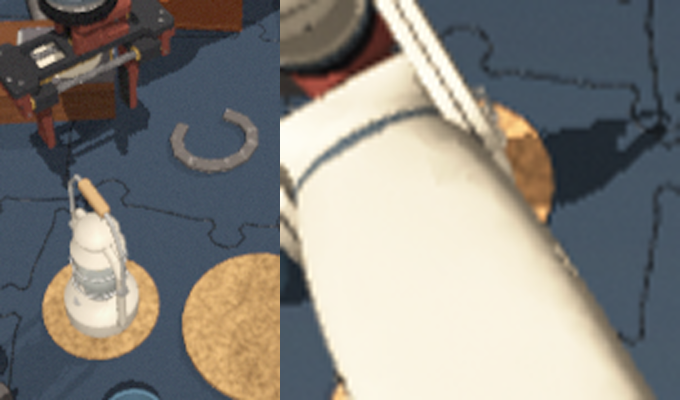

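Lantern stands on the small pad: foot about (102,302), pad about (101,306) in the pane, so within a few mm. Now the knife.

Run:
```python
from h import *
Y=.23
for f in(0,1):
    for nm,p,yw,pt in(("knife",[.483,-.304,.05],Y,0),("slot",[.5156,-.0768,.04],.2,0),("lev",[.53,-.07,.16],.2,.9),("push",[.56,-.07,.16],.2,-.3)):
        a=inverse_kinematics(p,quat(yw,pt,f)); print(f,nm,None if a is None else np.round(a,2))
```

```text
0 knife [-0.58  0.55  1.84 -0.    0.76 -2.38]
0 slot [-0.17  0.52  1.95 -0.    0.68 -1.94]
0 lev [-0.04  0.83  1.29 -0.2   1.89 -1.78]
0 push [-0.22  0.27  2.    0.21  0.6  -2.15]
1 knife [-0.58  0.55  1.84 -0.    0.76  0.76]
1 slot [-0.17  0.52  1.95 -0.    0.68  1.2 ]
1 lev [-0.04  0.83  1.29 -0.2   1.89  1.36]
1 push [-0.22  0.27  2.    0.21  0.6   0.99]
```

Run:
```python
from h import *
q=quat(.23,0,1); P=[.483,-.304]
move_pose(P+[.30],q); movel(P+[.06],v=.25)
try: print(movel(P+[-.02],v=.035,until_force=4))
except MotionError as e: print(e)
show("touch"); z=get_tcp_pos()[2]
movel(P+[z+.0025],v=.03); show("rise"); command_gripper(0); show("grip"); zg=get_tcp_pos()[2]
movel(P+[zg+.16],v=.2); wait(.1); show("up")
open("zg","w").write(str(zg))
a=read_camera("top");b=read_camera("side")
cv2.imwrite("pics/a9.png",a[...,::-1]);cv2.imwrite("pics/b9.png",b[...,::-1])
A=cv2.resize(a[125:205,265:335,::-1],None,fx=7,fy=7,interpolation=2)[:560]
B=cv2.resize(b[195:265,180:256,::-1],None,fx=4,fy=4,interpolation=2)
C=cv2.resize(b[130:220,215:311,::-1],(304,280),interpolation=2)
cv2.imwrite("pics/c4.png",np.hstack([A,np.vstack([B,C])]))
```

```text
False
touch 22.31 [ 0.4831 -0.304  -0.0199] [0.36 0.27 0.09] 0.996
rise 22.56 [ 0.4832 -0.3041 -0.0171] [-0.74 -0.69 -0.49] 0.997
grip 23.61 [ 0.4831 -0.3041 -0.0173] [ 0.69  0.13 -0.48] 0.221
up 24.66 [ 0.482  -0.3034  0.1411] [-0.56  0.34 -1.  ] 0.222
```

View pics/c4.png

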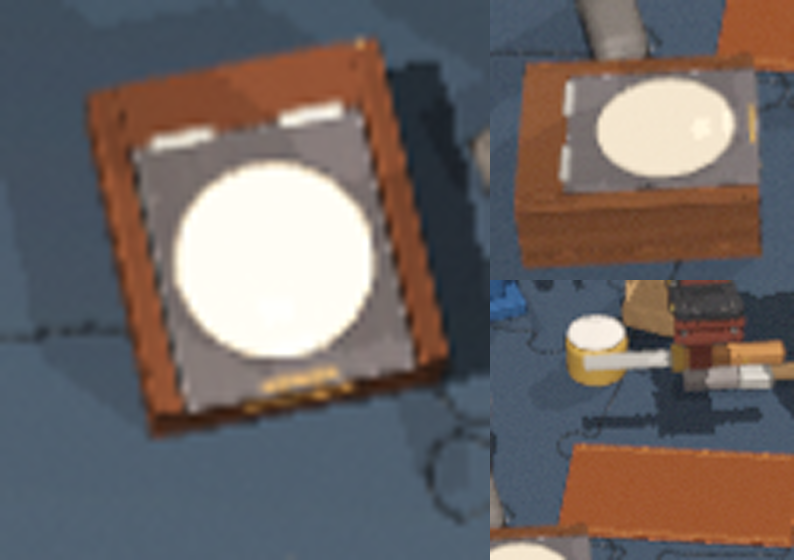

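Run:
```python
from h import *
from scipy.optimize import least_squares
np.set_printoptions(precision=4,suppress=True)
t=lambda x,y:(265+x/7,125+y/7)
s=lambda x,y:(180+(x-490)/4,195+y/4)
O=[("top",t(88,93),(.09,.08)),("top",t(375,40),(.09,-.08)),("top",t(443,352),(-.09,-.08)),("top",t(152,415),(-.09,.08)),
("top",t(135,148),(.054,.062)),("top",t(356,108),(.054,-.062)),("top",t(415,368),(-.092,-.062)),("top",t(190,410),(-.092,.062)),
("side",s(525,65),(.09,-.08)),("side",s(757,56),(-.09,-.08)),("side",s(762,187),(-.09,.08)),("side",s(516,207),(.09,.08))]
def f(v,o):
    n,px,(a,b)=o;c,si=np.cos(v[2]),np.sin(v[2])
    return proj(n,[v[0]+c*a-si*b,v[1]+si*a+c*b,.064])-px
for sel in(O[:8],O[8:],O):
    r=least_squares(lambda v:np.concatenate([f(v,o) for o in sel]),[.643,-.051,.2]);print(r.x,np.abs(r.fun).max())
v=r.x;np.save("stand.npy",v)
print("disc",at("top",*t(274,260),.064),at("side",*s(666,128),.064))
g=np.array([.482,-.3034,.1714])
for L in(.11,.02,-.095): print(L,proj("side",g+L*np.array([np.cos(.23),np.sin(.23),0])))
c=lambda x,y:(215+(x-490)*96/304,130+(y-280)*90/280)
print("seen tip",c(584,364),"base",c(670,360),"end",c(783,352))
```

```text
[ 0.6438 -0.0532  0.204 ] 0.8570887985015929
[ 0.644  -0.0528  0.2184] 1.9774897498903954
[ 0.6439 -0.053   0.2098] 2.1188410816188537
disc [ 0.6238 -0.0577  0.064 ] [ 0.6241 -0.053   0.064 ]
0.11 [247.0358 155.6807]
0.02 [274.7769 154.2191]
-0.095 [309.8617 152.3706]
seen tip (244.68421052631578, 157.0) base (271.8421052631579, 155.71428571428572) end (307.5263157894737, 153.14285714285714)
```

```bash
cat >> h.py <<'E'
S=np.load("stand.npy") if __import__("os").path.exists("stand.npy") else None
YAW=.207; OFF=.0303
def W(x,z,y=0):
    c,s=np.cos(YAW),np.sin(YAW);return [S[0]+c*x-s*y,S[1]+s*x+c*y,z]
def tcp_for(px,pz,phi,s):
    """TCP (world) so that the blade centre-line point s ahead of the TCP is at stand (px,pz); phi>0 tip down"""
    b=np.array([np.cos(phi),-np.sin(phi)]);n=np.array([np.sin(phi),np.cos(phi)])
    p=np.array([px,pz])-s*b-OFF*n;return W(*p)
E
python3 - <<'E'
from h import *
q=quat(YAW,0,1); z=.0515
move_pose(tcp_for(-.110,.15,0,.117),q)
movel(tcp_for(-.110,z,0,.117),v=.12); wait(.1)
e=np.array(tcp_for(-.110,z,0,.117))-get_tcp_pos(); print("err",e); show("pre")
b=read_camera("side")
hit=movel(tcp_for(-.060,z,0,.117),v=.06,until_force=4); print("hit",hit); show()
if not hit: print("hit2",movel(tcp_for(-.015,z,0,.117),v=.08,until_force=5)); show()
c=read_camera("side")
f=lambda i:cv2.resize(i[185:275,185:285,::-1],(400,360),interpolation=2)
cv2.imwrite("pics/c5.png",np.hstack([f(b),f(c)]))
E
```

```text
err [-0.00066867  0.00023191 -0.00065848]
pre 26.69 [ 0.4224 -0.0999  0.0219] [ 0.03  1.02 -1.  ] 0.225
hit False
 27.73 [ 0.4701 -0.0894  0.0211] [ 0.01  0.5  -0.9 ] 0.226
hit2 False
 28.44 [ 0.5142 -0.08    0.021 ] [ 0.73 -0.1  -0.18] 0.221
```

View pics/c5.png

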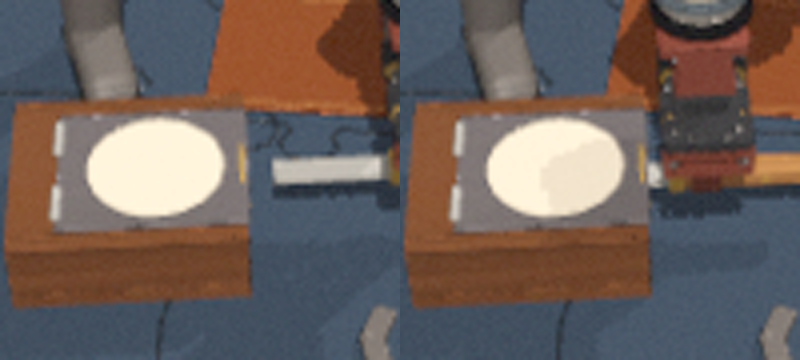

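The blade is in the slot with no contact; in the right pane only a short bright stub shows at (655,175). Now lever.

Run:
```python
from h import *
def pose(th,d):
    ph=th+d; L=np.array([.054-.146*np.cos(th),.058+.146*np.sin(th)])-.0015*np.array([np.sin(ph),np.cos(ph)])
    return tcp_for(*L,ph,.040),quat(YAW,ph,1)
ths=[(.05,.04),(.15,.07),(.3,.08),(.45,.08),(.6,.08),(.75,.08),(.9,.08)]
for t in ths: assert inverse_kinematics(*pose(*t)) is not None,t
for t in ths:
    p,o=pose(*t); movel(p,o,v=.07); show(t[0])
b=read_camera("side");a=read_camera("top")
f=lambda i,y,x:cv2.resize(i[y:y+110,x:x+110,::-1],(400,400),interpolation=2)
cv2.imwrite("pics/c6.png",np.hstack([f(b,165,180),f(a,110,260)]))
```

```text
0.05 28.88 [ 0.5123 -0.0806  0.0371] [-0.78 -0.03  0.11] 0.225
0.15 29.32 [ 0.5103 -0.081   0.0569] [-0.57 -0.1  -0.9 ] 0.225
0.3 29.88 [ 0.512  -0.0806  0.0859] [ 0.64  0.24 -0.95] 0.224
0.45 30.44 [ 0.5184 -0.0794  0.1138] [-0.46 -0.81 -0.96] 0.226
0.6 31.0 [ 0.5287 -0.0773  0.1404] [ 0.43 -0.03 -2.09] 0.23
0.75 31.56 [ 0.5427 -0.0743  0.1652] [ 0.51  0.03 -0.32] 0.228
0.9 32.12 [ 0.5602 -0.0707  0.1876] [-0.23 -0.59 -0.87] 0.227
```

View pics/c6.png

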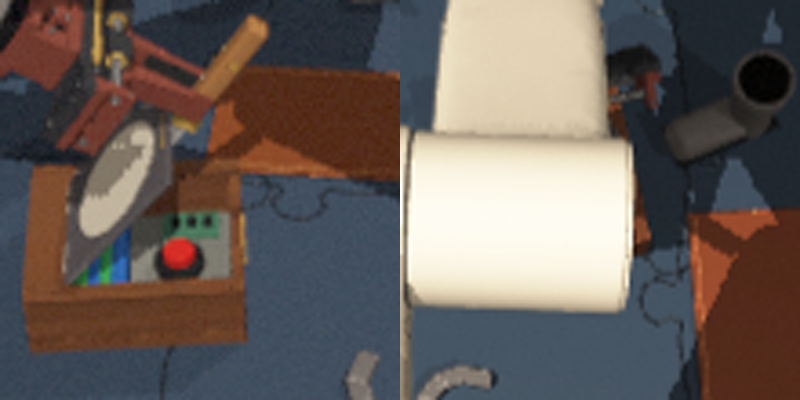

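The cover is up at about 0.9 rad with the knife under its lip, and the red button shows at (180,255) in the left pane. Withdraw, then push the underside with the tip.

Run:
```python
from h import *
ph=.98; n=np.array([np.sin(ph),np.cos(ph)]); L=np.array([.054-.146*np.cos(.9),.058+.146*np.sin(.9)])-.0015*n
A=tcp_for(*(L-.006*n),ph,.155)
def push(th,phi,r=.115,clear=0): 
    u=np.array([-np.cos(th),np.sin(th)]);w=np.array([np.sin(th),np.cos(th)])
    return tcp_for(*(np.array([.054,.058])+r*u-clear*w),phi,.117),quat(YAW,phi,1)
B=(tcp_for(-.14,.13,-.35,.117),quat(YAW,-.35,1))
seq=[push(.85,-.35,clear=.02),push(1.0,-.35),push(1.2,-.3),push(1.4,-.25),push(1.6,-.2),push(1.84,-.15)]
for t in [B]+seq: assert inverse_kinematics(*t) is not None
movel(tcp_for(*(L-.003*n),ph,.045),v=.1); movel(A,v=.2); movel(B[0],B[1],v=.15); show("B")
for t in seq: movel(t[0],t[1],v=.1); show()
movel(seq[-1][0]+np.array(W(-.15,0))-np.array(W(0,0)),v=.15); show("back")
b=read_camera("side")
cv2.imwrite("pics/c7.png",cv2.resize(b[155:275,165:325,::-1],(640,480),interpolation=2))
```

```text
B 40.39 [ 0.4095 -0.1023  0.0614] [ 0.79  0.02 -1.08] 0.224
 41.58 [ 0.5096 -0.081   0.0624] [-0.75 -0.32 -1.1 ] 0.227
 42.1 [ 0.5381 -0.0752  0.0861] [ 0.18 -0.06 -1.93] 0.224
 42.48 [ 0.555  -0.0715  0.1013] [-1.14  0.39 -1.07] 0.224
 42.86 [ 0.5735 -0.0675  0.1124] [-0.44  0.18 -0.57] 0.224
 43.23 [ 0.5931 -0.0635  0.1194] [-0.07  0.31  0.37] 0.226
 43.62 [ 0.617  -0.0584  0.1208] [-0.32  0.38 -1.25] 0.226
back 44.77 [ 0.4721 -0.0895  0.1217] [-0.01 -0.54 -0.77] 0.228
```

View pics/c7.png

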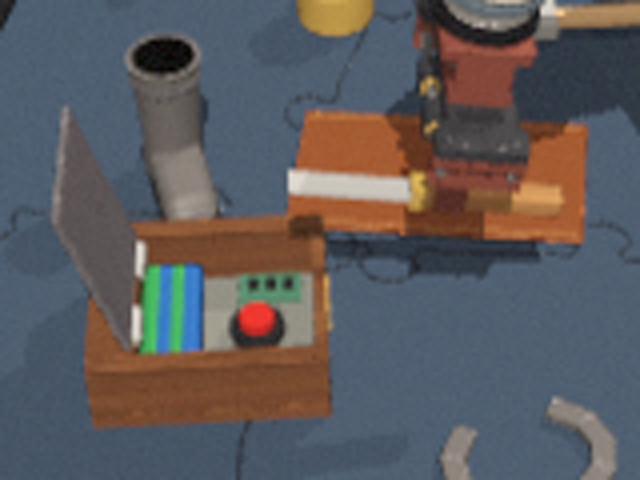

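Cover now leans back past upright, its top edge at (65,110), well left of the hinge at about (135,300). Return the knife to the mat, then press the button.

Run:
```python
from h import *
zg=float(open("zg").read()); q=quat(.23,0,1); P=[.483,-.300]
move_pose(P+[.13],q); movel(P+[zg+.012],v=.15)
print(movel(P+[zg-.001],v=.03,until_force=2.5)); show("down")
command_gripper(1); show("open"); movel(P+[.16],v=.25)
o=quat(YAW,0,1)
command_gripper(0); move_pose(W(-.035,.14),o); movel(W(-.035,.055),v=.15); show("above")
print("press",movel(W(-.035,-.03),v=.03,until_force=9)); show("press"); wait(.3); show("held")
b=read_camera("side")
movel(W(-.035,.16),v=.2); show("up")
np.save("b.npy",b)
```

```text
True
down 47.16 [ 0.4831 -0.3001 -0.0175] [-0.36 -0.15  3.33] 0.221
open 48.29 [ 0.4827 -0.2998 -0.0177] [0.42 0.55 0.95] 1.001
above 52.27 [ 0.6101 -0.0608  0.0555] [-0.05  0.28  0.03] 0.001
press True
press 53.98 [ 0.6097 -0.0602  0.0019] [-2.28 -0.2   8.61] 0.005
held 54.28 [ 0.6097 -0.0602  0.0019] [-2.55 -1.08  9.57] 0.004
up 55.27 [ 0.6087 -0.0601  0.1587] [ 0.2   0.11 -0.07] 0.009
```

Run:
```python
from h import *
def red(i):
    m=(i[...,0]>150)&(i[...,1]<60)&(i[...,2]<60);m[:215]=0;m[255:]=0;m[:,:205]=0;m[:,255:]=0
    ys,xs=np.nonzero(m);return len(xs),xs.mean() if len(xs) else 0,ys.mean() if len(xs) else 0
i=read_camera("side")
n,u,v=red(i);print("red now",n,u,v,"at z=.03",at("side",u,v,.032) if n else 0,"aim",W(-.035,.032))
movel(W(-.035,.02),v=.2)
h=movel(W(-.035,-.02),v=.02,until_force=1.8); z0=get_tcp_pos()[2]; show("contact")
zz=z0
while zz>z0-.012:
    zz-=.0015; movel(W(-.035,zz),v=.02); print(round(get_tcp_pos()[2]-z0,4),np.round(get_ft_force(),1))
    if get_ft_force()[2]>14: break
wait(.15); movel(W(-.035,.2),v=.25); show("up")
```

```text
red now 49 228.85714285714286 234.77551020408163 at z=.03 [ 0.61089675 -0.05274628  0.032     ] aim [np.float64(0.6096392162718335), np.float64(-0.060233863054855535), 0.032]
contact 57.12 [ 0.6095 -0.0602  0.0049] [ 0.99 -1.11  2.74] 0.008
-0.0015 [-0.5  0.7  3.1]
-0.0029 [-1.1  0.9  4. ]
-0.0032 [-5.2  1.2 17.3]
up 58.98 [ 0.6085 -0.0601  0.1983] [0.25 1.47 0.04] 0.005
```

Force rises to 4.0 N over the travel and then jumps to 17 N within 0.3 mm, so the button bottomed. One last numeric check of knife and lantern, then hand in.

Run:
```python
from h import *
i=read_camera("side").astype(int)
def blob(u0,u1,v0,v1,f):
    r=i[v0:v1,u0:u1];ys,xs=np.nonzero(f(r));return len(xs),u0+xs.mean(),v0+ys.mean()
n,u,v=blob(235,320,180,220,lambda r:(r.min(2)>140)&(r.max(2)-r.min(2)<40));print("blade",n,at("side",u,v,.0145),"expected",[.489+.065*.974,-.300+.065*.228])
n,u,v=blob(205,275,320,385,lambda r:(r.min(2)>110)&(r.max(2)-r.min(2)<60));print("lantern white centroid",n,u,v,"axis of pad z.05",proj("side",[.5025,.33,.05]))
show(); job_done()
```

```text
blade 120 [ 0.55523073 -0.27905485  0.0145    ] expected [0.55231, -0.28518]
lantern white centroid 1527 240.10805500982318 343.64047151277015 axis of pad z.05 [240.06291035 342.38047855]
 59.02 [ 0.6083 -0.0601  0.1979] [-0.73 -0.03 -0.09] 0.005
the job is handed in; nothing more can be done
```

The job was handed in at about 59 s of the 72 s allowed. All the steps were carried out; no verdict is reported.

- **Lantern:** my first grasp slipped off the handle, because the real fingertips sit roughly 20 mm or more higher than the reported tool point. I gripped lower and the second grasp held. The lantern then went down gently on the smaller cork pad. In the last image check it lined up with the pad's centre to about a pixel.
- **Cover:** I slid the knife into the slot without contact and levered the cover to about 0.9 rad by its lip. I then pushed its underside with the blade tip, commanding 1.84 rad. The last picture I viewed shows it leaning back past upright. I had used all 12 views by then, so I did not look at the cover again after pressing the button.
- **Knife:** it is back on the leather mat, about 3 mm (x) and 6 mm (y) from where I expected it.
- **Button:** I pressed it twice with the shut fingers. On the second press the force rose to about 4 N and then jumped to 17 N at the stop. The first press stopped at about the same depth. I did not measure the button springing back after the second press, although it had done so after the first.

**Other checks:** The image gave the button about 7 mm to the left (y) of my aim point. The force readings while levering the cover were small and noisy, so they do not confirm the knife's contact on their own. I saw no bystander moved in the views I took, but I did not check each of them at the end. At hand-in the gripper was clear of everything.

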